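# Lock a tube block into a lab shaker

## Task

Put the aluminium tube block with the eight wide holes into the pocket of the shaker, lowering it in rather than dropping it, so that it sits flat and fully home on the pocket floor. Then swing the shaker's locking lever fully shut over the block. Leave the block with the many small holes, the bottle and the dish where they are.

Things in the scene. Friction and masses are not known exactly. Their poses are not given: they have to be found in the camera images.
- shaker: Low white shaker, fixed, 217 (x) x 190 (y) x 43 mm. Origin: on the worktop under the pocket's middle position; x away from its control panel (at -x), y left, z up. On it rides a plate carrying the walled pocket and lever, stopped ANYWHERE WITHIN 6 mm IN x AND IN y of the middle position, rigid, not turned; its true place is not reported: feel for it or see it.
- pocket_mid (a point): Middle position of the pocket floor's centre (true centre up to 6 mm off in x and y), 51 mm above the worktop; axes as the shaker. Inside 67 (x) x 93 (y) mm, block plus 3 mm. Walls 6 mm thick: those on the -x (panel) and -y (right) sides are tall, 34 mm above the floor; the +x and +y walls are low, 20 mm. A block held with its underside between can be brought up against the tall ones.
- pivot_mid (a point): Middle position of the lever's vertical pivot pin (radius 9 mm), at the height of the bar's underside, 93.5 mm above the worktop. It shifts together with the pocket: always 55 mm to -x and 36 mm to -y of the true pocket centre, shaker axes.
- lever (a joint): Level steel bar 14 wide, 9 thick, 2.5 mm above a seated block; at its end, 115 mm from the pivot, an upright black post of radius 8 mm, 102 to 138 mm above the worktop. Rad: 0 = shut at its stop, bar along shaker +x over the block's -y end; grows clockwise from above (1.57: along -y), range 0 to 1.8, starts 1.0 to 1.7. Friction about 1 N at the post; stays put. A block not home blocks it.
- wide_block: Aluminium block with EIGHT WIDE holes (15 mm), 64 (x) x 90 (y) x 40 mm, about 0.45 kg, standing on the worktop. Origin: centre of its underside, z up. On top a centred black lifting grip 22 mm thick in x, 44 long in y, 40 to 74 mm above the underside. Half a turn about z makes no difference. Home, its x lies along the shaker's x, its origin 51 mm above the worktop.
- fine_block: The other aluminium block, same size, shape and grip, but with twenty-eight SMALL holes (6 mm). Origin: centre of its underside. To be left alone. The two blocks stand right of the shaker, one nearer it, one farther; which is which changes. Behind them stands a fixed green pot, 0.22 m tall, at x 0.61 to 0.88, y -0.26 to 0.02: keep the arm's swings clear of it.
- bottle: Bystander: clear laboratory bottle with blue screw cap, 56 mm across, 101 mm tall, standing left of the shaker. Origin: centre of its underside.
- dish: Bystander: round flat dish with lid, 60 mm across, 15 mm high, on the worktop behind and to the right of the shaker. Origin: centre of its underside.
There are look-alikes about, which are no part of the job. What is shaped like the wide_block but orange or red is not meant.

How it is judged:
By the outcome, as a careful person would: the job done as asked, in the order asked, and still so for the second after the job is handed in, with the robot touching nothing.
It also fails if it takes over 67 s, if anything falls off the work surface, if the arm or the gripper's body presses on something with over 40 N, if the wrist force passes 120 N, or if a joint passes its speed limit or range.

## Robot

A 7-joint arm with a two-finger parallel gripper is mounted at the origin on a cart in front of the work surface, level with it; the furniture and walls round the work are solid. World frame = base frame: x ahead of the robot, y to its left, z up, the work surface at z = 0. Lengths are in m, angles in degrees, forces in N, time in s.
With the tool pointing down it reaches from about 0.425 to 0.875 m from the base axis. Payload 4.7 kg.
Tool frame: the origin (TCP) lies at the very end of the fingers, on their centre line; the grasp point (between the pads) lies 19 mm behind it; y points along the fingers, z is the direction in which the jaws open and shut, and the axes are right-handed (so a half turn about y gives the same grasp; the last joint's range is limited). The gripper opens to 87 mm and grips with 3 to 60 N. Pads are 19 mm wide; open, the fingers measure 117 mm over their backs; the gripper's body (75 mm by 190 mm) begins 51 mm behind the grasp point.
Start: joints at [-64.624, 18.392, -4.016, 83.108, 1.295, 78.541, -3.26], TCP at [0.27, 0.591, 0.223] pointing down, gripper open.
Joint ranges: [-163.93, 163.93], [-17.29, 119.83], [-79.2, 71.16], [3.27, 140.29], [-89.18, 269.18], [5.43, 117.66], [-154.24, 154.24]. Speed limits (degrees/s): [147.25, 147.25, 180, 180, 180, 180, 180].

## Interface

Orientations are given as [roll, pitch, yaw] about the fixed x, y, z axes, in that order (R = Rz(yaw) Ry(pitch) Rx(roll)).
In Python, from cell import env gives the robot as it stands.
- The arm moves only by the shell command python3 -m pendant 'ROWS' [FORCE]. ROWS is JSON, one flat list of numbers, 7 for each row, row after row: the shift along the world's x, y, z in units of 40 mm (1.0 is 40 mm), then the turn, a rotation vector about the world's x, y, z in units of 10 degrees (1.0 is 10 degrees), then the finger opening in mm, from 0 to 87. In form: [x, y, z, wx, wy, wz, jaw, x, y, z, wx, wy, wz, jaw, ...]. A call has 1 to 10 rows; each row shifts and turns the commanded pose from where the row before left it; what a row does not reach is not made up. A row lasts 1/8 s, in which the tool goes at most 62.5 mm and 10.7 degrees, less where a joint would pass 70% of its speed; a pose out of reach is approached as far as the arm can. A call is refused whole if a number of a shift passes 1 or a number of a turn 1, either way. A call with a gripper value outside its range is refused whole. The fingers move at their own pace and stop on an object; FORCE is the grip in N (left out, the last holds). Time passes only in rows, so rows that do not move let the fingers close. It gives the time, the measured TCP pose, the force and the opening at its end, in the units of the state.
- env.get_obs(): the state, without advancing time (a new reading comes with each control period).
- env.read_camera(name): name is "side" or "top" or "wrist"; returns a dict with "image" (420x560x3 uint8, red, green, blue), "fx", "fy", "cx", "cy" (pixels), "cam_to_world" (4x4, takes a point from camera to world coordinates). Camera axes: x right, y up, looking along -z (the intrinsics and any distortion apply to the point x, -y, -z); pixel columns grow to the right and rows downward; lengths in m; the calibration is good to about 2 mm. A picture is of the moment at which its call begins. There is no depth.
- env.sign_off(): hands the job in, once; it reports no verdict.
The state is a dict: "time_s": time; "qpos": joint angles; "joint_velocities": joint speeds; "effort": joint torques, N m; "tool_pos": TCP position; "tool_rot": TCP orientation; "force": force on the tool from outside, world axes, zero at the start; "wrist_torque": the same for the moment, N m; "grip_width": finger opening in m.
Only numpy, scipy, OpenCV 4.12 (cv2) and the standard library are available. Lean on these libraries where they do the work, as an engineer would, in place of code of your own. Each camera call takes 0.05 s, during which the arm holds its last target.

## Working session

There is one attempt and no reset: what is moved stays moved. The work goes in short steps, Python scripts to look and compute and a shell command to move; the robot and the scene stay as the last step left them, time stands still between calls to the robot, and variables do not carry over. Pictures are saved under pics/ and viewed, and the job is handed in when it is done.

```bash
ls; mkdir -p pics; python3 - <<'E'
from cell import env
import cv2
o=env.get_obs();print(o)
for n in ("side","top","wrist"):
    c=env.read_camera(n);cv2.imwrite(f"pics/a_{n}.png",c["image"][:,:,::-1]);print(n,{k:v for k,v in c.items() if k!="image"})
E
```

```text
pics
{'time_s': 0.0, 'qpos': array([-64.62559985,  18.43796277,  -4.01505157,  83.17521365,
         1.2967139 ,  78.54071982,  -3.25959351]), 'joint_velocities': array([-0.12548787, -0.01400387, -0.01021641,  0.0410667 , -0.0284539 ,
       -0.00821392, -0.03312064]), 'effort': array([-5.30077068e-04, -4.91278625e+01, -4.04010219e-01, -3.12536681e+01,
       -6.37335679e-02,  4.35391255e-02,  1.71747201e-04]), 'tool_pos': array([0.27006745, 0.5906283 , 0.22147116]), 'tool_rot': array([-9.01085591e+01, -7.61863907e-03, -2.45643433e+01]), 'force': array([-0.00389908, -0.24175557,  0.43509568]), 'wrist_torque': array([-0.01952214,  0.06357747,  0.04060665]), 'grip_width': 0.08726842003303147}
side {'fx': 385.2066475855506, 'fy': 385.2066475855506, 'cx': 273.45543853521247, 'cy': 209.6181532311739, 'cam_to_world': array([[-0.99638242,  0.071941  , -0.0452389 ,  0.47230192],
       [-0.08400427, -0.75321531,  0.65238791,  0.68857797],
       [ 0.01285881,  0.65382811,  0.75653385,  0.99932079],
       [ 0.        ,  0.        ,  0.        ,  1.        ]])}
top {'fx': 456.43350013577657, 'fy': 456.43350013577657, 'cx': 282.34994049465104, 'cy': 213.20788656660048, 'cam_to_world': array([[-0.02366935,  0.9892297 , -0.14444502,  0.30013362],
       [-0.9990966 , -0.01830533,  0.03835225, -0.03637557],
       [ 0.03529507,  0.1452223 ,  0.98876931,  1.83765518],
       [ 0.        ,  0.        ,  0.        ,  1.        ]])}
wrist {'fx': 342.6955934354416, 'fy': 342.6955934354416, 'cx': 276.9904667625855, 'cy': 210.4439692132936, 'cam_to_world': array([[ 0.41699293, -0.87190467, -0.25670829,  0.19979686],
       [ 0.90890584,  0.39918732,  0.12058051,  0.62352782],
       [-0.00266002, -0.28360488,  0.95893753,  0.38334633],
       [ 0.        ,  0.        ,  0.        ,  1.        ]])}
```

View pics/a_side.png

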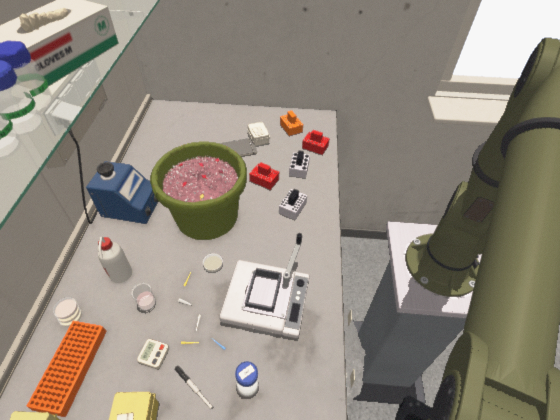

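View pics/a_top.png

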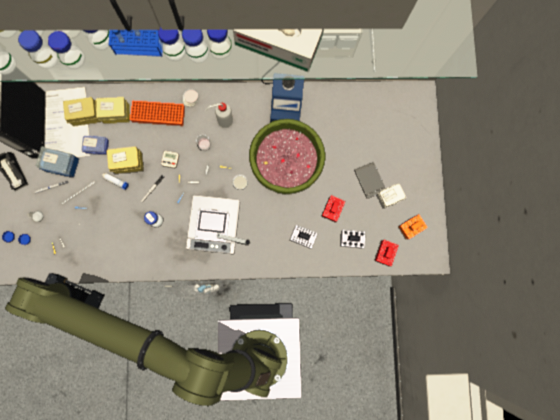

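View pics/a_wrist.png

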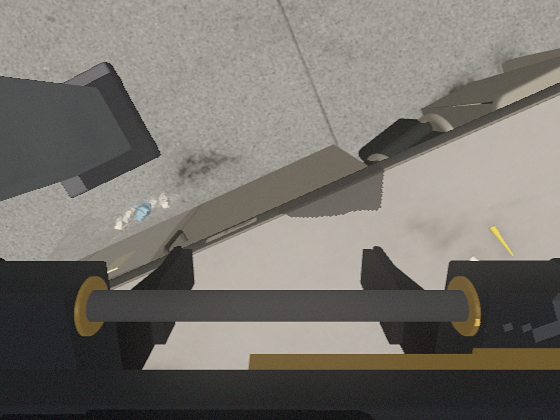

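```bash
cat > h.py <<'E'
import numpy as np, cv2
from cell import env
def ray(c,u,v):
    d=np.array([(u-c["cx"])/c["fx"],-(v-c["cy"])/c["fy"],-1.]);T=c["cam_to_world"]
    return T[:3,3],T[:3,:3]@d
def at(c,u,v,z):
    o,d=ray(c,u,v);return o+d*(z-o[2])/d[2]
def proj(c,p):
    T=c["cam_to_world"];q=T[:3,:3].T@(np.asarray(p)-T[:3,3]);return np.array([c["cx"]+c["fx"]*q[0]/-q[2],c["cy"]-c["fy"]*q[1]/-q[2]])
def crop(c,x0,y0,x1,y1,s,f):
    cv2.imwrite(f,cv2.resize(c["image"][y0:y1,x0:x1,::-1],None,fx=s,fy=s,interpolation=cv2.INTER_CUBIC))
E
python3 - <<'E'
from h import *
a=cv2.imread("pics/a_side.png");b=cv2.imread("pics/a_top.png")
cv2.imwrite("pics/b1.png",cv2.resize(a[140:350,210:350],None,fx=4,fy=4,interpolation=2)[:600])
cv2.imwrite("pics/b1b.png",cv2.resize(a[220:350,210:350],None,fx=4.5,fy=4.5,interpolation=2))
cv2.imwrite("pics/b2.png",cv2.resize(b[185:265,180:380],None,fx=4,fy=4,interpolation=2))
E
```

```text
(no output)
```

View pics/b1.png

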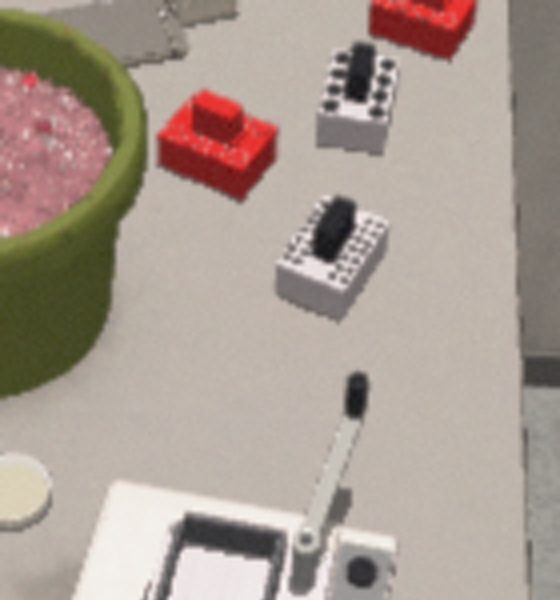

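View pics/b1b.png

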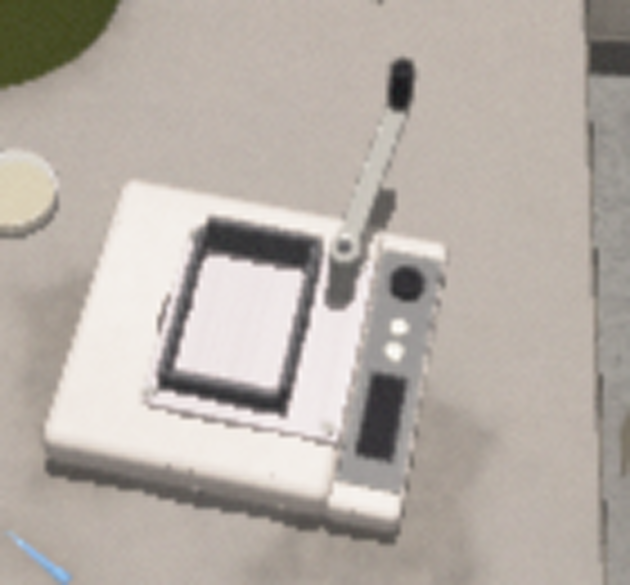

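View pics/b2.png

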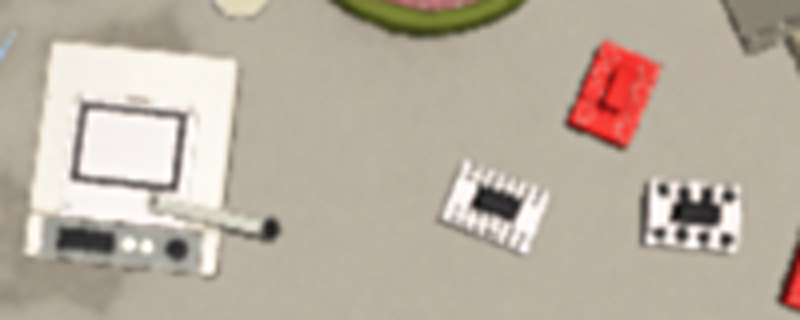

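```bash
python3 - <<'E'
from h import *
a=cv2.imread("pics/a_side.png");b=cv2.imread("pics/a_top.png")
def cr(im,x0,y0,x1,y1,s):
    r=cv2.resize(im[y0:y1,x0:x1],None,fx=s,fy=s,interpolation=cv2.INTER_CUBIC)
    return r
cv2.imwrite("pics/c1.png",np.hstack([cr(a,280,140,320,185,10),cr(b,332,220,372,265,10)]))
cv2.imwrite("pics/c2.png",cr(a,215,225,315,345,5))
cv2.imwrite("pics/c3.png",cr(b,180,190,255,260,8))
E
```

```text
(no output)
```

View pics/c1.png

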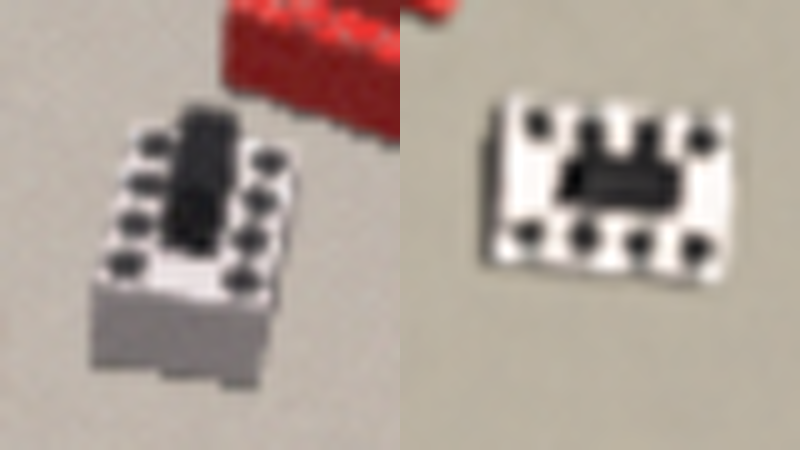

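View pics/c2.png

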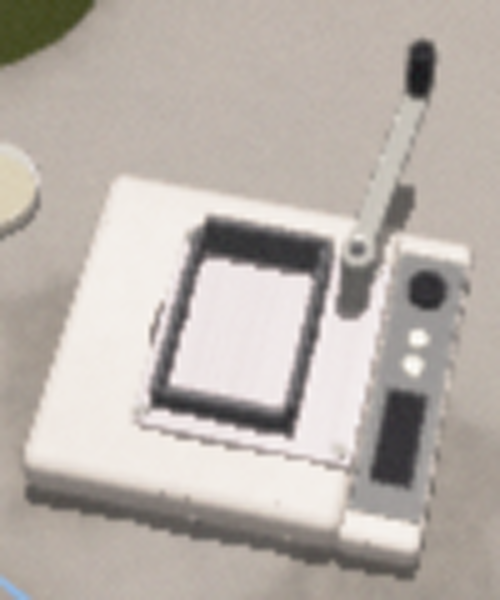

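View pics/c3.png

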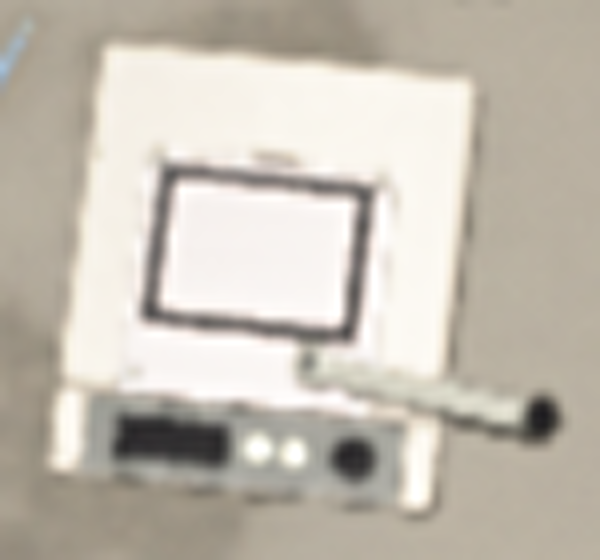

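```bash
cat > fit.py <<'E'
from h import *
import pickle,os
from scipy.optimize import least_squares
def pose(p):
    x,y,t=p;c,s=np.cos(t),np.sin(t);R=np.array([[c,-s,0],[s,c,0],[0,0,1]]);return R,np.array([x,y,0])
def fit(obs,p0,camshift=0):
    # obs: list of (cam, local xyz, uv)
    def f(p):
        R,t=pose(p);return np.concatenate([proj(c,R@np.array(l)+t)-uv for c,l,uv in obs])
    r=least_squares(f,p0,loss='soft_l1');return r.x,r.fun.reshape(-1,2)
E
python3 - <<'E'
from fit import *
S=env.read_camera("side");T=env.read_camera("top")
ps=lambda x,y:np.array([280+(x+.5)/10-.5,140+(y+.5)/10-.5])
pt=lambda x,y:np.array([332+(x-400+.5)/10-.5,220+(y+.5)/10-.5])
hx,hy=.032,.045
top=[(T,(hx,hy,.04),pt(505,92)),(T,(hx,-hy,.04),pt(735,112)),(T,(-hx,-hy,.04),pt(722,282)),(T,(-hx,hy,.04),pt(495,262))]
sd=[(S,(hx,hy,.04),ps(95,285)),(S,(-hx,hy,.04),ps(272,305)),(S,(-hx,-hy,.04),ps(298,148)),(S,(hx,-hy,.04),ps(130,130)),(S,(hx,hy,0),ps(92,367)),(S,(-hx,hy,0),ps(258,388))]
for o in (top,sd,top+sd):
    p,r=fit(o,[.5,-.2,0]);print("block",p[:2].round(4),np.degrees(p[2]).round(2),abs(r).max().round(2))
qs=lambda x,y:np.array([215+(x+.5)/5-.5,225+(y+.5)/5-.5])
qt=lambda x,y:np.array([180+(x+.5)/8-.5,190+(y+.5)/8-.5])
ix,iy=.0335,.0465;ox,oy=ix+.006,iy+.006
L=.071;H=.085
top=[(T,(ox,oy,L),qt(158,165)),(T,(ox,-oy,H),qt(377,183)),(T,(-ox,-oy,H),qt(355,342)),(T,(-ox,oy,H),qt(140,320))]
sd=[(S,(-ox,-oy,H),qs(333,238)),(S,(ox,-oy,H),qs(207,215)),(S,(-ix,iy,.051),qs(284,408)),(S,(ix,iy,.051),qs(168,390))]
for o in (top,sd,top+sd):
    p,r=fit(o,[.5,.1,0]);print("pocket",p[:2].round(4),np.degrees(p[2]).round(2),abs(r).max().round(2));
print(r)
for n,c,u in (("T",T,qt(543,417)),("S",S,qs(422,48))): print("post",n,at(c,*u,.138))
for n,c,u in (("T",T,qt(308,364)),("S",S,qs(357,246))): print("piv",n,at(c,*u,.1025))
E
```

```text
block [ 0.4571 -0.3845] -6.29 0.51
block [ 0.4541 -0.3842] -5.0 0.4
block [ 0.455  -0.3843] -5.32 1.2
pocket [0.5311 0.1689] -6.77 0.48
pocket [0.5298 0.1675] -9.38 2.58
pocket [0.5307 0.1683] -7.77 2.61
[[ 8.36537699e-01 -2.27350787e-01]
 [-1.99356435e-03  1.11597092e-01]
 [ 8.23310180e-02  4.38196722e-01]
 [-2.80453952e-01  4.88564081e-02]
 [ 8.71930790e-01 -9.61172609e-01]
 [-1.69919433e+00 -1.87440426e+00]
 [ 5.13825687e-01  2.61483882e+00]
 [-6.27402295e-01  1.04143302e+00]]
post T [0.44373191 0.0302334  0.138     ]
post S [0.44483789 0.02979983 0.138     ]
piv T [0.4742453  0.14264511 0.1025    ]
piv S [0.4731358  0.13950338 0.1025    ]
```

```bash
python3 -m pendant '[0.45,-0.98,0.1,0,0,-0.71,87, 0.45,-0.98,0.1,0,0,-0.71,87, 0.45,-0.98,0.1,0,0,-0.71,87, 0.45,-0.98,0.1,0,0,-0.71,87, 0.45,-0.98,0.1,0,0,-0.71,87, 0.45,-0.98,0.1,0,0,-0.71,87, 0.45,-0.98,0.1,0,0,-0.71,87, 0.45,-0.98,0.1,0,0,-0.71,87, 0.45,-0.98,0.1,0,0,-0.71,87, 0.45,-0.98,0.1,0,0,-0.71,87]'
```

```text
time_s: 1.5
tool_pos: [0.4507, 0.1978, 0.2628]
tool_rot: [-90.0, 0.0, -95.8]
force: [0.9, 0.4, -0.1]
grip_width: 0.0872
```

```bash
python3 - <<'E'
from h import *
import pickle
c=env.read_camera("wrist");pickle.dump(c,open("w1.pkl","wb"));cv2.imwrite("pics/w1.png",c["image"][:,:,::-1])
E
```

```text
(no output)
```

View pics/w1.png

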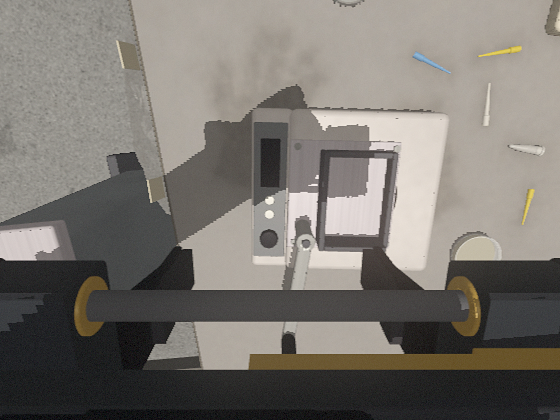

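```bash
python3 - <<'E'
from h import *
b=cv2.imread("pics/w1.png")
cv2.imwrite("pics/w1c.png",cv2.resize(b[132:266,280:410],None,fx=4.4,fy=4.4,interpolation=2))
E
```

```text
(no output)
```

View pics/w1c.png

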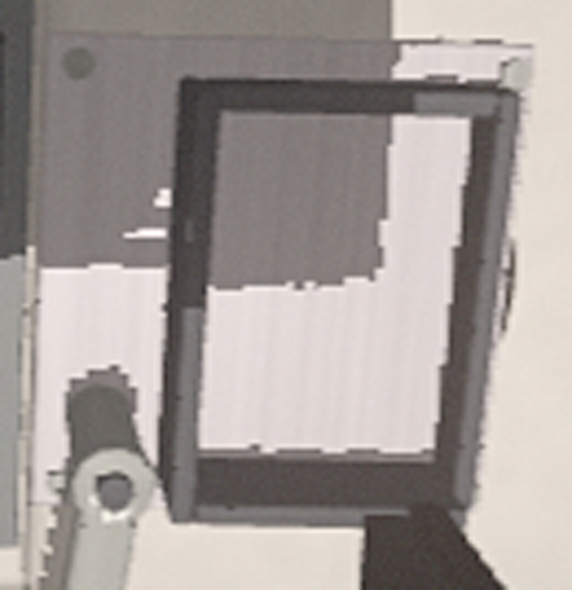

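```bash
python3 -m pendant '[0,-1,0,0,0,0,87, 0,-1,0,0,0,0,87, 0,-1,0,0,0,0,87, 0,-1,0,0,0,0,87, 0,-1,0,0,0,0,87, 0,-1,0,0,0,0,87, 0,-1,0,0,0,0,87, 0,-1,0,0,0,0,87, 0,-1,0,0,0,0,87, 0,-1,0,0,0,0,87]'
```

```text
time_s: 2.8
tool_pos: [0.4502, -0.2019, 0.2627]
tool_rot: [-90.0, 0.0, -95.5]
force: [0.6, -1.2, -0.5]
grip_width: 0.0869
```

```bash
python3 - <<'E'
from fit import *
c=pickle.load(open("w1.pkl","rb"));print(c["cam_to_world"][:3,3])
q=lambda x,y:np.array([280+(x+.5)/4.4-.5,132+(y+.5)/4.4-.5])
L=.071;H=.085;F=.051
ix,iy=.0335,.0465;ox,oy=ix+.006,iy+.006
obs=[(c,(ix,-iy,F),q(438,458)),(c,(ix,iy,F),q(470,115)),(c,(-ox,-oy,H),q(170,521)),(c,(ox,oy,L),q(519,92)),(c,(-.055,-.036,.1025),q(113,487)),(c,(ox,-oy,H),q(470,524)),(c,(-ox,oy,H),q(183,78))]
p,r=fit(obs,[.53,.168,-.12]);print(p,np.degrees(p[2]));print(r.round(2))
img=cv2.resize(c["image"][132:266,280:410,::-1],None,fx=4.4,fy=4.4,interpolation=2)
R,t=pose(p)
def poly(pts,col):
    P=[((proj(c,R@np.array(l)+t)-[280,132]+.5)*4.4-.5).round().astype(int) for l in pts];cv2.polylines(img,[np.array(P)],True,col,1)
poly([(ix,iy,F),(ix,-iy,F),(-ix,-iy,F),(-ix,iy,F)],(0,0,255))
poly([(ox,oy,L),(ox,-oy,L),(ox,-oy,H),(-ox,-oy,H),(-ox,oy,H),(-ox,oy,L)],(0,255,0))
poly([(-ix,iy,H),(-ix,-iy,H),(ix,-iy,H)],(255,0,0));poly([(ix,iy,L),(ix,-iy,L)],(255,0,0));poly([(-ix,iy,L),(ix,iy,L)],(255,0,0))
poly([(-.055+.009*np.cos(a),-.036+.009*np.sin(a),.1025) for a in np.linspace(0,6.28,20)],(0,255,255))
cv2.imwrite("pics/w1o.png",img)
E
```

```text
[0.45891629 0.27543938 0.42463131]
[ 0.53260098  0.17365866 -0.12104488] -6.935360859144405
[[-2.06 -0.39]
 [-0.64 -2.84]
 [-0.88  0.59]
 [ 0.65 -0.88]
 [-0.48 -0.21]
 [ 4.57  1.17]
 [ 1.71  2.51]]
```

View pics/w1o.png

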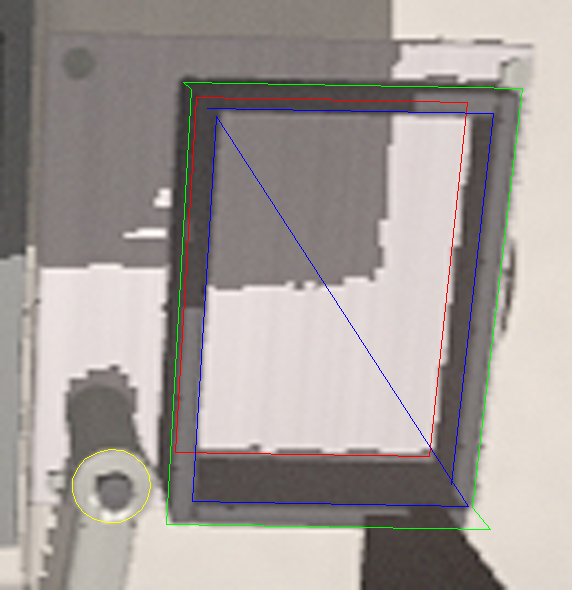

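```bash
python3 -m pendant '[0.03,-0.9,0,0,0,0,87, 0.03,-0.9,0,0,0,0,87, 0.03,-0.9,0,0,0,0,87, 0.03,-0.4,0,0,0,0,87, 0,0,0,0,0,0,87]'; python3 - <<'E'
from h import *
import pickle
c=env.read_camera("wrist");pickle.dump(c,open("w2.pkl","wb"));cv2.imwrite("pics/w2.png",c["image"][:,:,::-1])
E
```

```text
time_s: 3.42
tool_pos: [0.4545, -0.326, 0.2624]
tool_rot: [-90.0, -0.1, -95.7]
force: [0.2, 0.2, 0.8]
grip_width: 0.0869
```

View pics/w2.png

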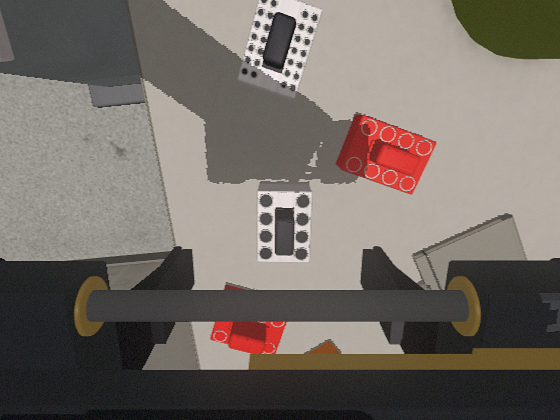

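```bash
python3 - <<'E'
from h import *
b=cv2.imread("pics/w2.png")
cv2.imwrite("pics/w2c.png",cv2.resize(b[175:270,250:320],None,fx=6,fy=6,interpolation=2))
E
```

```text
(no output)
```

View pics/w2c.png

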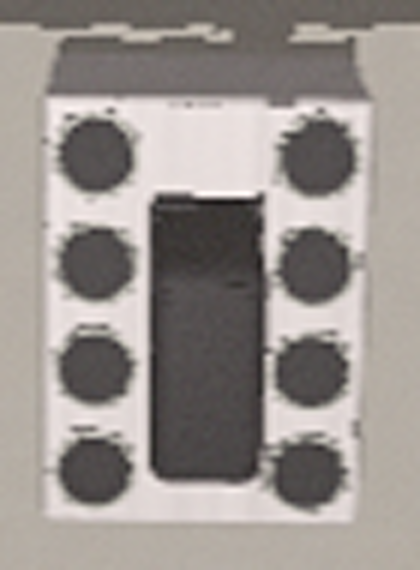

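```bash
python3 - <<'E'
from fit import *
c=pickle.load(open("w2.pkl","rb"))
q=lambda x,y:np.array([250+(x+.5)/6-.5,175+(y+.5)/6-.5])
hx,hy=.032,.045
obs=[(c,(-hx,hy,.04),q(45,97)),(c,(hx,hy,.04),q(373,99)),(c,(hx,-hy,.04),q(355,521)),(c,(-hx,-hy,.04),q(43,520)),(c,(-.011,-.022,.074),q(151,478)),(c,(.011,-.022,.074),q(258,478)),(c,(-hx,hy,0),q(60,40)),(c,(hx,hy,0),q(354,40))]
p,r=fit(obs,[.455,-.384,-.1]);print(p,np.degrees(p[2]));print(r.round(2))
c=pickle.load(open("w1.pkl","rb"))
q=lambda x,y:np.array([280+(x+.5)/4.4-.5,132+(y+.5)/4.4-.5])
L=.071;H=.085;F=.051
ix,iy=.0335,.0465;ox,oy=ix+.006,iy+.006
obs=[(c,(ix,-iy,F),q(438,457)),(c,(-ox,-oy,H),q(168,521)),(c,(ox,oy,L),q(519,92)),(c,(-.055,-.036,.1025),q(113,487)),(c,(-ox,oy,L),q(183,80)),(c,(-ix,iy,L),q(208,112))]
p,r=fit(obs,[.53,.168,-.12]);print(p,np.degrees(p[2]));print(r.round(2))
E
```

```text
[ 0.4567427  -0.38203153 -0.11541237] -6.612641804213386
[[-0.56 -1.96]
 [ 0.5  -1.49]
 [ 0.28 -0.05]
 [-0.03 -0.6 ]
 [-0.92  0.7 ]
 [ 1.09  0.98]
 [-1.21  0.41]
 [ 0.58  1.14]]
[ 0.53294446  0.17346007 -0.11732258] -6.722088836822727
[[-1.6  -0.13]
 [ 0.08  0.86]
 [ 0.81 -0.87]
 [-0.    0.13]
 [ 0.1   0.71]
 [-0.05 -0.59]]
```

```bash
python3 -m pendant '[0.02,-0.7,-0.3,0,0,-0.06,50, 0.02,-0.73,-0.7,0,0,0,50, 0,0,-1,0,0,0,50, 0,0,-1,0,0,0,50, 0,0,-1,0,0,0,50, 0,0,-0.8,0,0,0,50, 0,0,-0.4,0,0,0,50, 0,0,-0.24,0,0,0,50, 0,0,0,0,0,0,50]'; python3 - <<'E'
from h import *
import pickle
c=env.read_camera("wrist");cv2.imwrite("pics/w3.png",c["image"][:,:,::-1])
c=env.read_camera("side");cv2.imwrite("pics/s3.png",cv2.resize(c["image"][120:200,260:340,::-1],None,fx=6,fy=6,interpolation=2))
E
```

```text
time_s: 4.6
tool_pos: [0.4571, -0.3818, 0.0453]
tool_rot: [-90.0, 0.0, -96.1]
force: [0.1, -0.1, 0.6]
grip_width: 0.0499
```

View pics/w3.png

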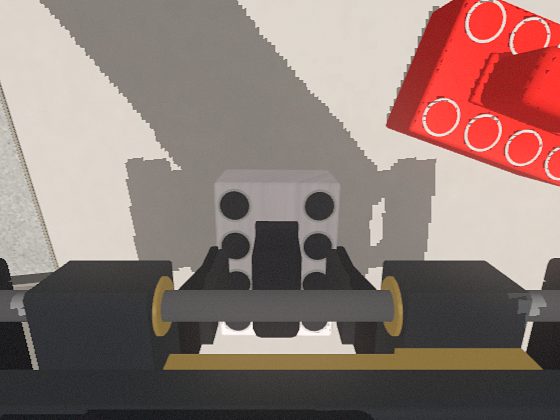

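View pics/s3.png

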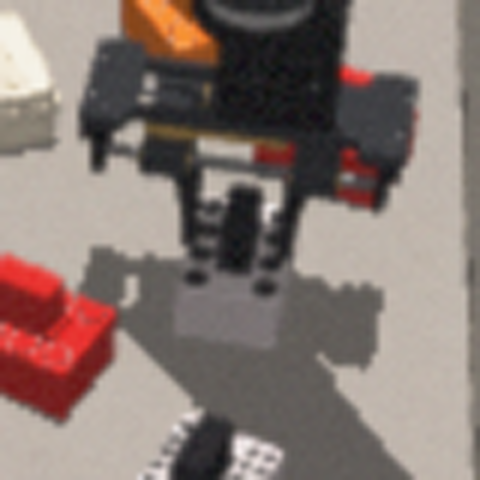

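```bash
python3 -m pendant '[0,0,0,0,0,0,10, 0,0,0,0,0,0,10, 0,0,0,0,0,0,10, 0,0,0,0,0,0,10, 0,0,0,0,0,0,10]' 45; python3 -m pendant '[0,0,0.4,0,0,0,10, 0,0,0.6,0,0,0,10,0,0,0,0,0,0,10]'
```

```text
time_s: 5.32
tool_pos: [0.4567, -0.382, 0.0451]
tool_rot: [-90.0, 0.0, -96.2]
force: [0.0, 0.4, 1.5]
grip_width: 0.0215
time_s: 5.7
tool_pos: [0.4577, -0.383, 0.0868]
tool_rot: [-89.8, -0.1, -96.2]
force: [0.2, -0.1, -4.0]
grip_width: 0.0217
```

```bash
python3 -m pendant '[0,0,0.8,0,0,0,10, 0,0.2,1,0,0,0,10, 0,0.6,1,0,0,0,10, 0,0.9,0.5,0,0,0,10, 0,0.95,0,0,0,0,10, 0,0.95,0,0,0,0,10, 0,0.95,0,0,0,0,10, 0,0.95,0,0,0,0,10, 0,0.95,0,0,0,0,10, 0,0.95,0,0,0,0,10]'; python3 -m pendant '[0,0.95,0,0,0,0,10, 0,0.95,0,0,0,0,10, 0,0.95,0,0,0,0,10, 0.3,0.9,0,0,0,0,10, 0.5,0.8,0,0,0,0,10, 0.5,0.7,0,0,0,0,10, 0.4,0.5,0,0,0,0,10, 0.1,0.2,0,0,0,0,10, 0,0,0,0,0,0,10]'; python3 - <<'E'
from h import *
import pickle
c=env.read_camera("wrist");pickle.dump(c,open("w4.pkl","wb"));cv2.imwrite("pics/w4.png",c["image"][:,:,::-1])
E
```

```text
time_s: 6.95
tool_pos: [0.4558, -0.0848, 0.2161]
tool_rot: [-90.1, 0.0, -96.2]
force: [0.9, 0.0, -4.6]
grip_width: 0.0217
time_s: 8.07
tool_pos: [0.528, 0.1517, 0.216]
tool_rot: [-90.1, -0.1, -96.1]
force: [-1.4, 0.1, -4.6]
grip_width: 0.0213
```

View pics/w4.png

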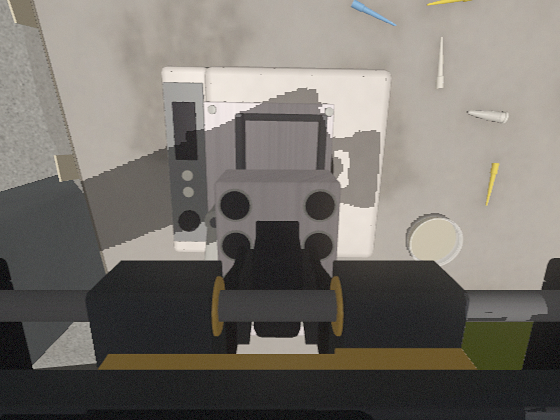

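```bash
python3 -m pendant '[0.14,0.31,0,0,0,-0.07,10, 0.13,0.3,-0.2,0,0,0,10, 0,0,-0.6,0,0,0,10, 0,0,-0.6,0,0,0,10, 0,0,-0.5,0,0,0,10, 0,0,-0.3,0,0,0,10, 0,0,-0.13,0,0,0,10, 0,0,0,0,0,0,10, 0,0,0,0,0,0,10]'; python3 - <<'E'
from h import *
import pickle
c=env.read_camera("wrist");cv2.imwrite("pics/w5.png",c["image"][:,:,::-1])
c=env.read_camera("side");cv2.imwrite("pics/s5.png",cv2.resize(c["image"][220:350,210:330,::-1],None,fx=4.5,fy=4.5,interpolation=2))
c=env.read_camera("top");cv2.imwrite("pics/t5.png",cv2.resize(c["image"][180:270,170:270,::-1],None,fx=5,fy=5,interpolation=2))
print(env.get_obs())
E
```

```text
time_s: 9.25
tool_pos: [0.5401, 0.1766, 0.1246]
tool_rot: [-89.9, 0.0, -96.9]
force: [0.2, -0.5, -5.0]
grip_width: 0.0217
{'time_s': 9.4, 'qpos': array([-45.92226202,  13.16462018,  28.6636808 , 103.09035726,
        -6.91600571,  65.40303579, -21.88354618]), 'joint_velocities': array([ 0.0216458 ,  0.18226786,  0.0417118 ,  0.21070315,  0.15722538,
       -0.08542752,  0.01902017]), 'effort': array([-7.42958102e-03, -3.95251107e+01,  3.82815376e+00, -3.08860946e+01,
       -5.99335483e-02,  1.29707507e-03, -8.96795646e-04]), 'tool_pos': array([0.53985984, 0.17651382, 0.12444661]), 'tool_rot': array([-8.99450234e+01,  4.08247917e-02, -9.68702718e+01]), 'force': array([-0.4782487 , -1.28029677, -3.7091183 ]), 'wrist_torque': array([-0.12876617,  0.16798163,  0.00469651]), 'grip_width': 0.021720427341360767}
```

View pics/w5.png

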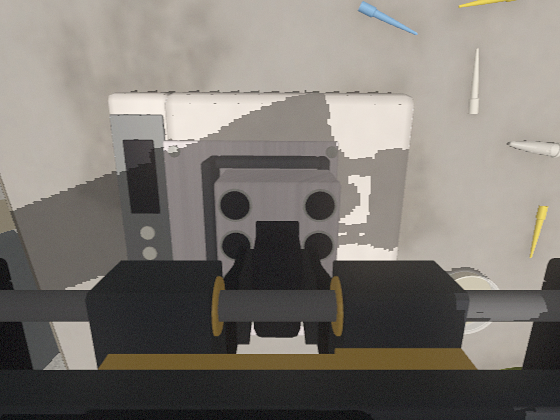

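View pics/s5.png

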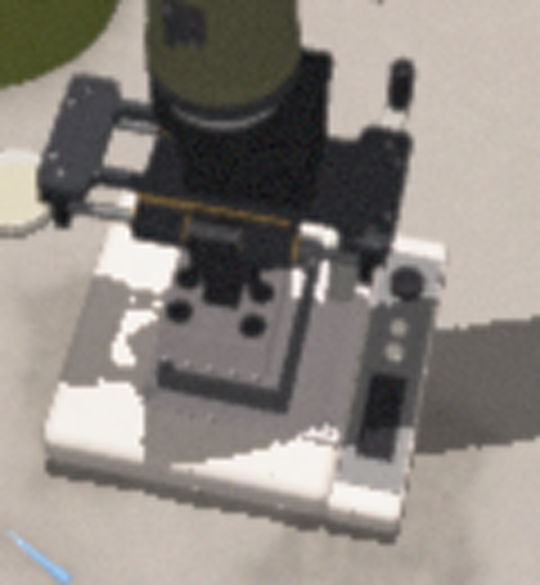

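```bash
python3 -m pendant '[-0.05,0.006,-0.05,0,0,0,10, -0.05,0.006,0,0,0,0,10, 0,0,0,0,0,0,10]'; python3 -m pendant '[-0.025,0.003,0,0,0,0,10, -0.025,0.003,0,0,0,0,10, 0,0,0,0,0,0,10]'
```

```text
time_s: 9.78
tool_pos: [0.5352, 0.1769, 0.1218]
tool_rot: [-90.0, 0.0, -96.9]
force: [-0.6, 0.3, -5.0]
grip_width: 0.0214
time_s: 10.15
tool_pos: [0.5334, 0.1771, 0.1218]
tool_rot: [-90.0, -0.0, -96.9]
force: [-0.3, 0.2, -4.7]
grip_width: 0.0217
```

```bash
python3 -m pendant '[-0.025,0.003,0,0,0,0,10,0,0,0,0,0,0,10]'; python3 -m pendant '[-0.025,0.003,0,0,0,0,10, 0,0,0,0,0,0,10]'
```

```text
time_s: 10.4
tool_pos: [0.5325, 0.1772, 0.1218]
tool_rot: [-90.0, -0.0, -96.9]
force: [-0.3, -1.1, -5.4]
grip_width: 0.0217
time_s: 10.65
tool_pos: [0.5323, 0.1772, 0.122]
tool_rot: [-89.9, 0.0, -96.9]
force: [3.2, -0.8, -5.1]
grip_width: 0.0217
```

```bash
python3 -m pendant '[-0.025,0.003,0,0,0,0,10, 0,0,0,0,0,0,10]'; python3 -m pendant '[0.025,-0.003,0,0,0,0,10, 0.0375,-0.0045,0,0,0,0,10, 0,0,0,0,0,0,10]'
```

```text
time_s: 10.9
tool_pos: [0.5321, 0.1772, 0.1221]
tool_rot: [-89.8, 0.0, -96.9]
force: [5.2, -0.4, -7.5]
grip_width: 0.0219
time_s: 11.28
tool_pos: [0.5325, 0.1772, 0.1217]
tool_rot: [-90.1, -0.0, -96.9]
force: [1.1, -0.6, -3.2]
grip_width: 0.0219
```

```bash
python3 -m pendant '[0.035,-0.004,0,0,0,0,10, -0.006,-0.05,0,0,0,0,10, -0.006,-0.05,0,0,0,0,10, 0,0,0,0,0,0,10]'; python3 -m pendant '[-0.003,-0.025,0,0,0,0,10, 0,0,0,0,0,0,10]';  python3 -m pendant '[-0.003,-0.025,0,0,0,0,10, 0,0,0,0,0,0,10]'
```

```text
time_s: 11.78
tool_pos: [0.5336, 0.173, 0.1218]
tool_rot: [-90.0, 0.0, -96.9]
force: [-0.9, 1.4, -4.3]
grip_width: 0.0214
time_s: 12.02
tool_pos: [0.5337, 0.1728, 0.1219]
tool_rot: [-90.0, 0.1, -96.8]
force: [-0.2, 2.6, -4.1]
grip_width: 0.0218
time_s: 12.28
tool_pos: [0.5337, 0.1726, 0.1221]
tool_rot: [-90.0, 0.1, -96.8]
force: [-1.2, 4.7, -4.7]
grip_width: 0.0212
```

```bash
python3 -m pendant '[0,0.05,0,0,0,0,10, 0,0.037,0,0,0,0,10, 0,0,0,0,0,0,10]'
```

```text
time_s: 12.65
tool_pos: [0.5337, 0.1734, 0.1216]
tool_rot: [-90.0, -0.1, -96.9]
force: [-0.5, -0.5, -4.2]
grip_width: 0.0218
```

```bash
python3 -m pendant '[0,0.022,0,0,0,0,10, 0,0,-0.075,0,0,0,10, 0,0,-0.075,0,0,0,10, 0,0,0,0,0,0,10]'; python3 -m pendant '[0,0,-0.075,0,0,0,10, 0,0,-0.075,0,0,0,10, 0,0,0,0,0,0,10]'
```

```text
time_s: 13.15
tool_pos: [0.5333, 0.1751, 0.1153]
tool_rot: [-90.0, -0.0, -96.9]
force: [0.1, -0.0, -3.7]
grip_width: 0.0217
time_s: 13.52
tool_pos: [0.5334, 0.1752, 0.1094]
tool_rot: [-90.0, -0.0, -96.9]
force: [0.3, 0.2, -4.7]
grip_width: 0.0215
```

```bash
python3 -m pendant '[0,-0.012,-0.075,0,0,0,10, 0,0,-0.075,0,0,0,10, 0,0,-0.075,0,0,0,10, 0,0,0,0,0,0,10]'; python3 -m pendant '[0,0,-0.05,0,0,0,10, 0,0,-0.025,0,0,0,10, 0,0,0,0,0,0,10]';python3 -m pendant '[0,0,-0.025,0,0,0,10, 0,0,-0.025,0,0,0,10, 0,0,0,0,0,0,10]'
```

```text
time_s: 14.02
tool_pos: [0.5334, 0.1748, 0.1004]
tool_rot: [-90.0, -0.0, -96.9]
force: [0.4, 0.1, -5.0]
grip_width: 0.0216
time_s: 14.4
tool_pos: [0.5336, 0.1748, 0.0977]
tool_rot: [-90.0, -0.0, -96.9]
force: [-0.0, -0.6, -4.5]
grip_width: 0.0212
time_s: 14.78
tool_pos: [0.5338, 0.1749, 0.0961]
tool_rot: [-90.0, 0.0, -96.9]
force: [-1.5, 0.3, -1.6]
grip_width: 0.0216
```

```bash
python3 -m pendant '[0,0,-0.03,0,0,0,10, 0,0,0,0,0,0,10]';  python3 -m pendant '[0,0,0,0,0,0,40, 0,0,0,0,0,0,40, 0,0,0,0,0,0,40, 0,0,0,0,0,0,40]'; python3 - <<'E'
from h import *
c=env.read_camera("wrist");cv2.imwrite("pics/w6.png",c["image"][:,:,::-1])
c=env.read_camera("side");cv2.imwrite("pics/s6.png",cv2.resize(c["image"][220:350,210:330,::-1],None,fx=4.5,fy=4.5,interpolation=2))
E
```

```text
time_s: 15.02
tool_pos: [0.5338, 0.1749, 0.0961]
tool_rot: [-90.0, 0.0, -96.9]
force: [-4.6, -0.9, 6.8]
grip_width: 0.0215
time_s: 15.52
tool_pos: [0.5337, 0.1749, 0.0945]
tool_rot: [-90.0, -0.0, -96.9]
force: [0.4, 0.4, 0.0]
grip_width: 0.0395
```

View pics/w6.png

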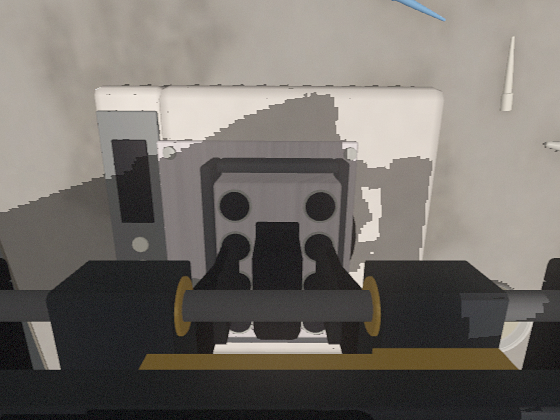

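View pics/s6.png

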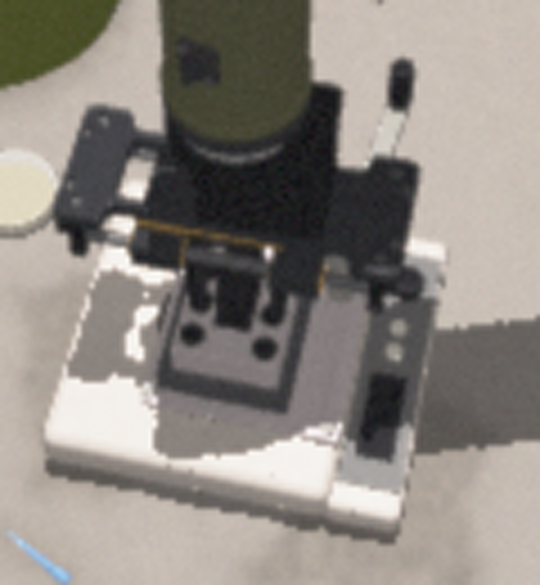

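```bash
python3 -m pendant '[0,0,0.3,0,0,0,40, 0,0,0.7,0,0,0,40, 0,0,1,0,0,0,40, 0,0,0.9,0,0,0,40, 0,0,0.2,0,0,0,40, 0,0,0,0,0,0,40]'; python3 - <<'E'
from h import *
import pickle
c=env.read_camera("wrist");cv2.imwrite("pics/w7.png",c["image"][:,:,::-1])
c=env.read_camera("top");cv2.imwrite("pics/t7.png",cv2.resize(c["image"][190:260,180:255,::-1],None,fx=8,fy=8,interpolation=2))
c=env.read_camera("side");cv2.imwrite("pics/s7.png",cv2.resize(c["image"][220:350,210:330,::-1],None,fx=4.5,fy=4.5,interpolation=2))
E
```

```text
time_s: 16.38
tool_pos: [0.5338, 0.1749, 0.219]
tool_rot: [-90.0, 0.0, -96.9]
force: [-0.0, -0.0, -0.8]
grip_width: 0.04
```

View pics/w7.png

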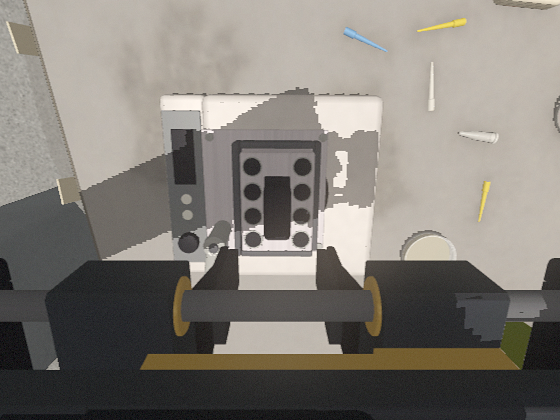

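View pics/s7.png

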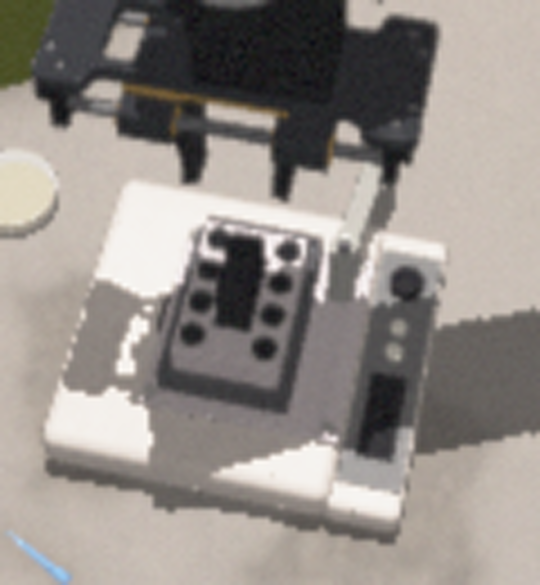

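```bash
python3 -m pendant '[-0.41,-0.71,0,0,0,0,50, -0.41,-0.71,0,0,0,-0.3,50, -0.41,-0.71,0,0,0,-0.2,50, -0.41,-0.71,0,0,0,0,50, -0.41,-0.71,0,0,0,0,50, 0,0,-0.5,0,0,0,50, 0,0,-0.5,0,0,0,50,0,0,0,0,0,0,50]'; python3 - <<'E'
from h import *
c=env.read_camera("wrist");cv2.imwrite("pics/w8.png",c["image"][:,:,::-1])
c=env.read_camera("side");cv2.imwrite("pics/s8.png",cv2.resize(c["image"][190:300,240:350,::-1],None,fx=5,fy=5,interpolation=2))
E
```

```text
time_s: 17.52
tool_pos: [0.4498, 0.0325, 0.1765]
tool_rot: [-90.2, -0.1, -101.9]
force: [-0.3, -0.4, 0.8]
grip_width: 0.0497
```

View pics/w8.png

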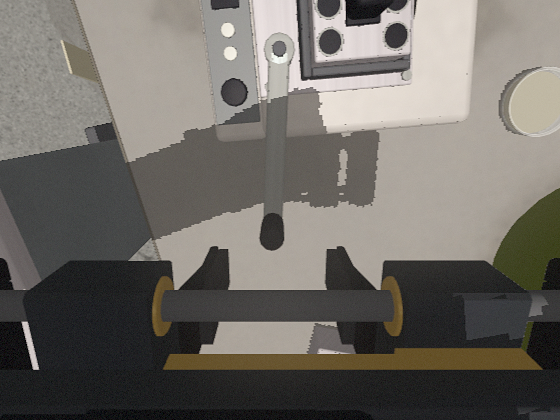

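View pics/s8.png

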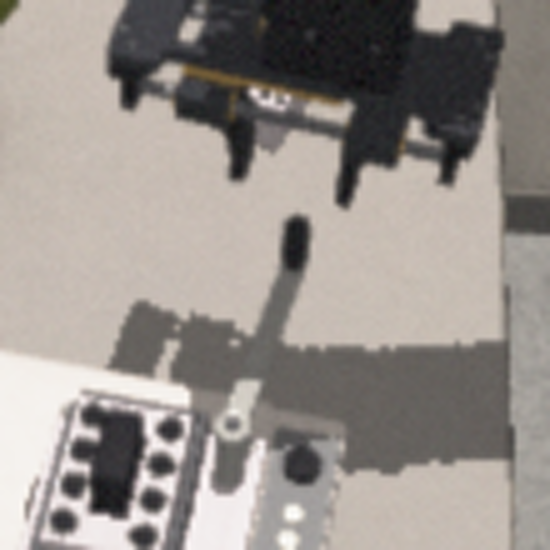

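```bash
python3 - <<'E'
from h import *
c=env.read_camera("wrist");print(at(c,272,240,.138),at(c,279,48,.1025)); s=env.read_camera("side")
print(at(s,240+297/5,190+222/5,.138), env.get_obs()["tool_pos"])
print(proj(c,[.4498,.0325,.1765]))
E
```

```text
[0.44833923 0.03214121 0.138     ] [0.47672922 0.14510544 0.1025    ]
[0.44369167 0.0303972  0.138     ] [0.45210378 0.03296025 0.17913093]
[273.49990483 265.88534533]
```

```bash
python3 -m pendant '[-0.05,-0.02,-0.5,0,0,0,50, -0.02,0,-0.6,0,0,0,50, 0,0,-0.4,0,0,0,50, 0,0,-0.2,0,0,0,50, 0,0,0,0,0,0,50]'; python3 - <<'E'
from h import *
c=env.read_camera("wrist");cv2.imwrite("pics/w9.png",c["image"][:,:,::-1])
c=env.read_camera("side");cv2.imwrite("pics/s9.png",cv2.resize(c["image"][190:300,240:350,::-1],None,fx=5,fy=5,interpolation=2))
E
```

```text
time_s: 18.35
tool_pos: [0.4489, 0.032, 0.1105]
tool_rot: [-90.0, -0.0, -101.9]
force: [0.2, 0.2, -0.4]
grip_width: 0.0496
```

View pics/w9.png

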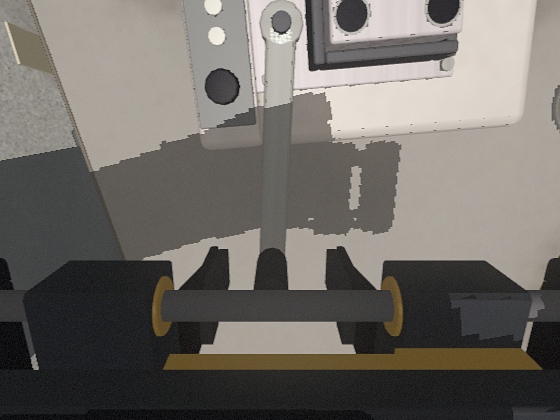

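View pics/s9.png

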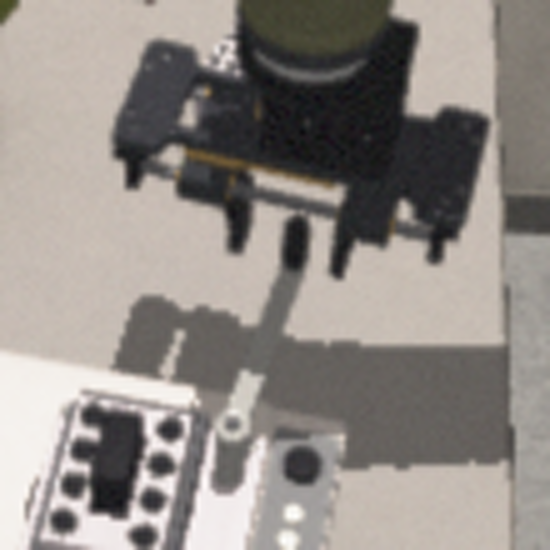

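```bash
python3 -m pendant '[0,0,0,0,0,0,24, 0,0,0,0,0,0,24, 0,0,0,0,0,0,24]' 5; python3 - <<'E'
import numpy as np
P=np.array([.475,.1445]);a=np.radians(-103+8*np.arange(14))
q=P+.115*np.c_[np.cos(a),np.sin(a)]
print((np.diff(q,axis=0)/.04).round(3));print(q[-2:])
E
```

```text
time_s: 18.82
tool_pos: [0.449, 0.0321, 0.1108]
tool_rot: [-90.0, 0.0, -101.9]
force: [0.6, -0.0, 0.4]
grip_width: 0.0285
[[ 0.396 -0.063]
 [ 0.401 -0.007]
 [ 0.398  0.049]
 [ 0.387  0.104]
 [ 0.369  0.157]
 [ 0.344  0.207]
 [ 0.312  0.252]
 [ 0.274  0.293]
 [ 0.23   0.329]
 [ 0.182  0.357]
 [ 0.131  0.379]
 [ 0.077  0.394]
 [ 0.021  0.401]]
[[0.58914281 0.13048503]
 [0.58998248 0.14650703]]
```

```bash
python3 -m pendant '[0.2,-0.03,0,0,0,0.4,24, 0.2,-0.03,0,0,0,0.4,24, 0.2,0,0,0,0,0.4,24, 0.2,0,0,0,0,0.4,24, 0,0,0,0,0,0,24]'; python3 -m pendant '[0.4,0.05,0,0,0,0.8,24, 0.39,0.1,0,0,0,0.8,24, 0.37,0.16,0,0,0,0.8,24, 0,0,0,0,0,0,24]'
```

```text
time_s: 19.45
tool_pos: [0.4811, 0.0296, 0.1105]
tool_rot: [-90.0, -0.0, -85.9]
force: [-0.8, 0.2, 0.2]
grip_width: 0.0238
time_s: 19.95
tool_pos: [0.5275, 0.0424, 0.1104]
tool_rot: [-90.0, -0.0, -62.0]
force: [0.2, 0.2, 0.8]
grip_width: 0.0239
```

```bash
python3 - <<'E'
from h import *
c=env.read_camera("wrist");cv2.imwrite("pics/w10.png",c["image"][:,:,::-1])
E
```

```text
(no output)
```

View pics/w10.png

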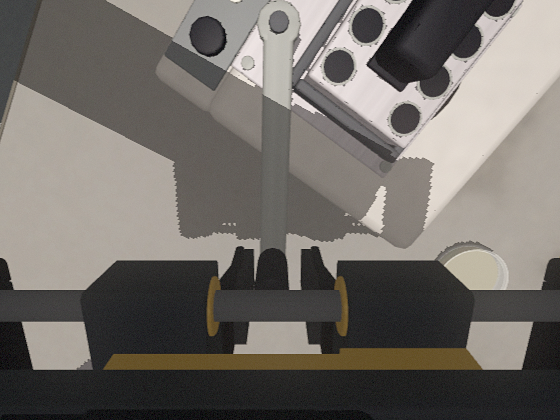

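```bash
python3 -m pendant '[0.34,0.2,0,0,0,0.8,24, 0.31,0.25,0,0,0,0.8,24, 0.27,0.29,0,0,0,0.8,24, 0.23,0.33,0,0,0,0.8,24, 0,0,0,0,0,0,24]'; python3 -m pendant '[0.18,0.36,0,0,0,0.8,24, 0.07,0.19,0,0,0,0.4,24, 0.06,0.19,0,0,0,0.4,24, 0,0,0,0,0,0,24]'
```

```text
time_s: 20.62
tool_pos: [0.573, 0.0855, 0.1106]
tool_rot: [-90.0, 0.0, -30.0]
force: [-0.2, 0.2, 0.5]
grip_width: 0.0242
time_s: 21.12
tool_pos: [0.5852, 0.1141, 0.1108]
tool_rot: [-90.0, -0.0, -14.1]
force: [0.3, -0.3, -0.9]
grip_width: 0.024
```

```bash
python3 -m pendant '[0.04,0.2,0,0,0,0.4,24, 0.03,0.2,0,0,0,0.3,24, 0,0,0,0,0,0,24]'; python3 -m pendant '[0.01,0.1,0,0,0,0,24, 0,0,0,0,0,0,24]'; python3 -m pendant '[0,0.05,0,0,0,0,24, 0,0,0,0,0,0,24]'
```

```text
time_s: 21.5
tool_pos: [0.5882, 0.1302, 0.1108]
tool_rot: [-90.0, -0.0, -7.1]
force: [-0.4, -0.2, 0.2]
grip_width: 0.0236
time_s: 21.75
tool_pos: [0.5889, 0.1337, 0.1107]
tool_rot: [-90.0, -0.0, -7.0]
force: [-0.5, -2.0, 0.6]
grip_width: 0.0237
time_s: 22.0
tool_pos: [0.5889, 0.1338, 0.1106]
tool_rot: [-90.2, 0.0, -7.0]
force: [-0.9, -4.8, 2.6]
grip_width: 0.0241
```

```bash
python3 -m pendant '[0,0.05,0,0,0,0,24, 0,0,0,0,0,0,24]'; python3 -m pendant '[0,-0.1,0,0,0,0,32, 0,-0.1,0,0,0,0,40, 0,0,0,0,0,0,40,0,0,0,0,0,0,40]'; python3 -m pendant '[0,0,0.4,0,0,0,40, 0,0,0.8,0,0,0,40, 0,0,1,0,0,0,40, 0,0,1,0,0,0,40, 0,-0,0,0,0,0,40]'; python3 - <<'E'
from h import *
c=env.read_camera("wrist");cv2.imwrite("pics/w11.png",c["image"][:,:,::-1])
c=env.read_camera("side");cv2.imwrite("pics/s11.png",cv2.resize(c["image"][200:350,200:340,::-1],None,fx=4,fy=4,interpolation=2))
E
```

```text
time_s: 22.25
tool_pos: [0.5889, 0.134, 0.1106]
tool_rot: [-90.3, 0.0, -7.1]
force: [-1.3, -8.7, 1.8]
grip_width: 0.0242
time_s: 22.75
tool_pos: [0.5888, 0.1311, 0.1106]
tool_rot: [-90.0, 0.0, -6.8]
force: [-0.2, -0.2, -0.2]
grip_width: 0.0395
time_s: 23.38
tool_pos: [0.5913, 0.1309, 0.2439]
tool_rot: [-89.8, -0.4, -6.9]
force: [0.5, 0.1, -0.0]
grip_width: 0.0398
```

View pics/w11.png

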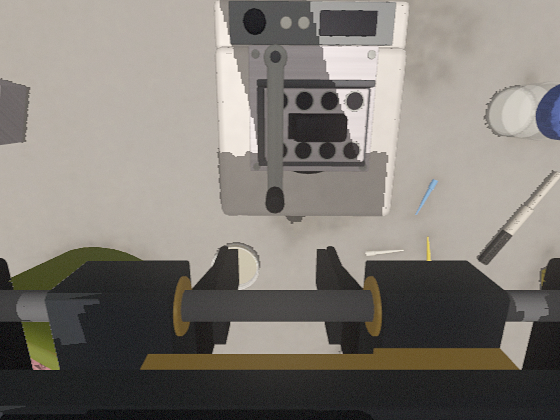

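View pics/s11.png

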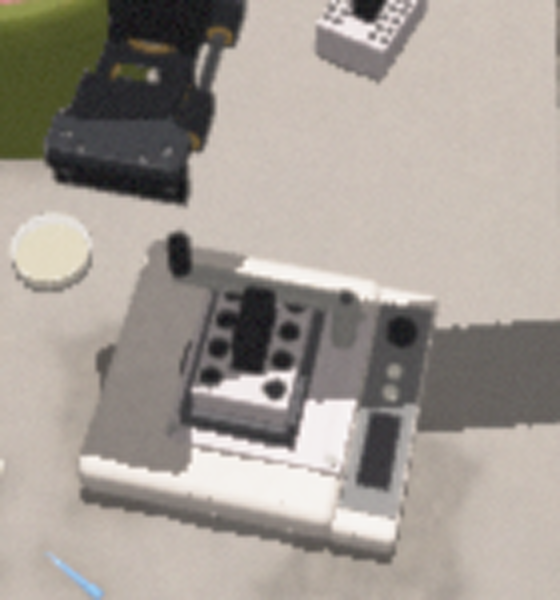

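```bash
python3 - <<'E'
from h import *
c=env.read_camera("wrist");a=at(c,275,57,.1025);b=at(c,275,195,.138);d=(b-a)[:2];print(a,b,np.degrees(np.arctan2(d[1],d[0])),np.hypot(*d))
print(env.get_obs()["force"]);print(env.sign_off())
E
```

```text
[0.47221337 0.14328179 0.1025    ] [0.57664484 0.13059711 0.138     ] -6.925457132564374 0.10519901666425945
[0.63248781 1.26901534 0.22577201]
the job is handed in; nothing more can be done
None
```

The wide-hole block is seated in the shaker pocket and the locking lever is shut over it. I handed the job in at about 23.5 s, well under the 67 s limit.

- **Block:** I picked up the eight-hole block, the farther of the two, by its grip. I felt for the two tall pocket walls, backed off to centre the block, and lowered it until it touched the floor. Contact came at TCP z 0.0961 m, exactly the height expected for fully home. The pictures after release show it level in the pocket.
- **Lever:** I guided the post round its arc with loosely closed fingers until it stopped, then pressed to about 9 N with no further travel. In the last wrist picture the bar lies at -6.9°, against a shaker yaw of about -6.8°, so it is at its shut stop.
- **Checks that disagreed:**
  - The cameras differed by up to 5 mm on the pocket's position, so I relied on touch for the final centring.
  - The final picture put the post 105 mm from the pivot instead of 115 mm. I think that is because the pixel I picked on the post top was imprecise. The bar's angle is still consistent with shut.
- **Bystanders:** I did not touch the small-hole block, the bottle or the dish. They looked undisturbed in the last pictures, though I did not measure their positions. The gripper was clear of everything, with about 1 N read at the wrist.

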